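# Fit the retaining ring on the stirrer drive spindle

### The job

Fit the retaining ring on the spindle of the stirrer drive head: squeeze the ring pliers to spread the ring, lower it over the spindle and gently press the sprung pulley down with it until you feel it stop, then let the ring close into the spindle's groove. Keep the ring spread until it is fully down, do not force it against the stop, and stand the pliers upright back in their stand between the two posts. Leave the petri dish, the reagent bottle and the tape roll where they are.

Things in the scene. Friction and masses are not known exactly. Their poses are not given: they have to be found in the camera images.
- stand: fixed pliers stand: black foot 80 x 80 x 8 mm, on it a round aluminium bed 72 mm across, top 16 mm above the desk. Two posts, 4.5 x 10 mm, at x = +10 and -10 mm rise to 65 mm, 16 mm clear between them, flared at the top; the pliers' pivot stands between them. Origin: centre of the underside, z up, x from post to post, y the line along which the pliers are squeezed
- pliers_grip (a point): midway between the blue handles of the upright steel ring pliers, 109 mm over the bed. Axes at the start as the stand's. Grips 15 mm wide (x), 34 mm tall, middles 2 mm lower, leaning out: 50 mm over their outer faces, 55 at the top edges. Squeezing spreads the jaws up to a built-in stop, the right spread for this ring: grips then parallel, 33 mm over all. A spring opens the handles
- pliers_pivot (a point): pivot of the pliers, 64 mm below the grip point, 18 mm across, 12 mm thick (x). Jaws: each with a shoulder and a pin 3.5 mm thick, 4.5 mm long, 18 mm either side of the middle, pin ends 44.5 mm below the pivot. About 140 g. A full squeeze takes about 10 N; 30 N holds well. At 48 mm over the grips the pins are free of a closed ring, the pliers still held. The jaw ends keep their height below the handles
- pliers_lever (a joint): angle between the levers of the pliers, rad: 0 sprung fully open, 0.28 squeezed to the stop
- ring_mid (a point): centre of the dark steel retaining ring, half-way up its 5 mm. At the start flat on the bed round the posts, pliers pins in its two ears (9 x 6 mm slots at y = +18 and -18 mm, 1 mm play). Horseshoe 45 x 47 mm, knuckle at x = +28 mm, gap at -x. Spread, it clings to the pins and is carried; its opening then lies 2 to 3 mm off the pliers' plane to the gap side, and goes back as it closes
- ring_arm (a joint): opening angle of the ring, rad: 0 closed, about 0.02 closed in the groove, 0.24 just wide enough for the spindle, about 0.35 with the pliers at their stop. Its spring always closes it
- drive_top (a point): on the spindle axis of the drive head, at the top of the dark flange on its grey housing (86 x 86 x 20 mm), 24 mm above the desk; fixed, z up. The 27 mm steel spindle rises from here; its height differs by several mm from start to start: the tip is 33 to 48 mm above this point. Groove 22 mm in diameter, 7.3 mm high, its middle 14.7 mm below the tip; 3.7 mm land and a taper to 17.6 mm above it
- drive: the drive head; origin: centre of its underside. On its spindle slides a sprung aluminium pulley, 52 mm across, 36 mm hub face. Up, its face (11.5 mm below the tip) hides the groove; it goes down 6 mm to a hard stop, about 2 N at first, 6 N at the stop. A ring on the face fits the groove only within 1 mm of the stop, felt as a sudden rise of force; over 22 N from the ring damages it
- petri_dish_mid (a point): middle of the petri dish, 58 mm across, 15 mm high, loose; leave alone
- reagent_mid (a point): middle of the small reagent bottle with red cap, 40 mm across, 85 mm high, loose; leave alone
- tape_mid (a point): middle of the roll of tape, 96 mm across, 25 mm high, loose; leave alone

How it is judged:
By the outcome, as a careful person would: the job done as asked, in the order asked, and still so for the second after the job is handed in, with the robot touching nothing.
It also fails if it takes over 67 s, if anything falls off the work surface, if the arm or the gripper's body presses on something with over 40 N, if the wrist force passes 120 N, or if a joint passes its speed limit or range.

### The arm

A 6-joint arm with a two-finger parallel gripper is mounted at the origin on a cart in front of the work surface, level with it; the furniture and walls round the work are solid. World frame = base frame: x ahead of the robot, y to its left, z up, the work surface at z = 0. Lengths are in mm, angles in degrees, forces in N, time in s.
With the tool pointing down it reaches from about 350 to 850 mm from the base axis. Payload 8.1 kg.
Tool frame: the origin (TCP) lies between the finger pads; the fingertips stand 22 mm ahead of it and the grasp point (between the pads) lies 3 mm ahead of it; z points along the fingers, y is the direction in which the jaws open and shut (so a half turn about z gives the same grasp; the last joint's range is limited). The gripper opens to 85 mm and grips with 20 to 120 N. Pads are 22 mm wide; open, the fingers measure 114 mm over their backs; the gripper's body (76 mm by 85 mm) begins 54 mm behind the grasp point. The pads swing forward as they close: fully open they stand 13 mm farther back than shut.
Start: joints at [-82.07, 7.471, 85.268, -0, 87.261, -4.893], TCP at [133.182, -585.037, 253.292] pointing down, gripper open.
Joint ranges: [-169.43, 169.43], [-51.17, 129.36], [1.28, 143.12], [-76.62, 256.62], [0, 156.53], [-152.29, 152.29]. Speed limits (degrees/s): [136.94, 136.94, 159.86, 180, 180, 180].

### API

Orientations are given as [roll, pitch, yaw] about the fixed x, y, z axes, in that order (R = Rz(yaw) Ry(pitch) Rx(roll)).
In Python, from bench import r gives the robot as it stands.
- The arm moves only by the tool drive_tool, never from a script. Its argument "moves" is a list of rows, each a list of 2 entries, a list of its own where there are three numbers: the shift along the world's x, y, z in mm, then the turn about the world's z in degrees. A call has exactly 8 rows; each row is the pose to reach, as a shift and turn from the pose commanded when the call began; what a row does not reach only later rows make up. A row lasts 1/12 s, in which the tool goes at most 41.7 mm and 7.16 degrees, less where a joint would pass 70% of its speed; a pose out of reach is approached as far as the arm can. A call with a gripper value outside its range is refused whole. "fingers" is the finger opening in mm, from 0 to 85.4, set as the call begins (left out, the last holds). The fingers move at their own pace and stop on an object; "squeeze" is the grip in N (left out, the last holds). Time passes only in rows, so rows that repeat a pose let the fingers close, or fill a call up. It gives the time, the measured TCP pose, the force and the opening at its end, in the units of the state.
- r.sense(): the state, without advancing time (a new reading comes with each control period).
- r.snapshot(name): name is "scene" or "top"; returns a dict with "pixels" (384x512x3 uint8, red, green, blue), "camera_matrix" (3x3 intrinsics, pixels), "xyz" and "orientation" of the camera in the world. Camera axes: x right, y down, z forward; pixel columns grow to the right and rows downward; lengths in mm; the calibration is good to about 2 mm. A picture is of the moment at which its call begins. There is no depth.
- r.hand_in(): hands the job in, once; it reports no verdict.
The state is a dict: "time": time; "joint_pos": joint angles; "qd": joint speeds; "joint_efforts": joint torques, N m; "tool_pos": TCP position; "tcp_rot": TCP orientation; "ft_force": force on the tool from outside, world axes, zero at the start; "wrist_torque": the same for the moment, N m; "finger_gap": finger opening in mm.
Only numpy, scipy, OpenCV 4.12 (cv2) and the standard library are available. Lean on these libraries where they do the work, as an engineer would, in place of code of your own. Each camera call takes 0.05 s, during which the arm holds its last target.

## Working session

There is one attempt and no reset: what is moved stays moved. The work goes in short steps, Python scripts to look and compute and a tool call to move; the robot and the scene stay as the last step left them, time stands still between calls to the robot, and variables do not carry over. Pictures are saved under pics/ and viewed, and the job is handed in when it is done.

Besides the shell and the picture viewer there is one more tool, called as name(argument=value, ...) on one line, values as JSON. drive_tool: Moves the arm, as the interface text tells. Its arguments: {"type":"object","properties":{"moves":{"type":"array","items":{"type":"array"}},"fingers":{"type":"number"},"squeeze":{"type":"number"}},"required":["moves"]}

```bash
ls; mkdir -p pics; python3 - <<'E'
from bench import r
import cv2,json,numpy as np
s=r.sense();print(s)
for n in("scene","top"):
    p=r.snapshot(n);cv2.imwrite(f"pics/{n}0.png",p["pixels"][:,:,::-1])
    print(n,p["camera_matrix"],p["xyz"],p["orientation"])
    np.savez(f"{n}0.npz",**{k:np.array(v) for k,v in p.items()})
E
```

```text
pics
{'time': 0.0, 'joint_pos': array([-8.20691270e+01,  7.51522501e+00,  8.53301622e+01, -1.06898997e-03,
        8.72606948e+01, -4.89309991e+00]), 'qd': array([-0.08563   ,  0.0706971 ,  0.04652988,  0.1172193 ,  0.02907736,
        0.00564281]), 'joint_efforts': array([ 2.91372744e-03, -5.69395888e+01, -5.00544834e+01, -2.32104486e-05,
        1.46276181e-02,  6.29667966e-06]), 'tool_pos': array([ 133.11831202, -584.52299342,  252.23470601]), 'tcp_rot': array([-1.79894214e+02, -7.98468517e-03,  1.28240176e+01]), 'ft_force': array([-0.03689479, -0.52807948, -0.2153034 ]), 'wrist_torque': array([0.00164229, 0.0439633 , 0.04120848]), 'finger_gap': 85.7513229834383}
scene [[391.37933989   0.         251.69434628]
 [  0.         391.37933989 190.80766305]
 [  0.           0.           1.        ]] [142.26320709 646.83758314 858.32087825] [-137.93772882    1.18569387 -147.13201843]
top [[454.63616246   0.         256.18104914]
 [  0.         454.63616246 187.30730123]
 [  0.           0.           1.        ]] [ 375.86601226   96.48631309 1219.28679656] [-173.35500358   -0.39482111  -90.16976379]
```

View pics/scene0.png

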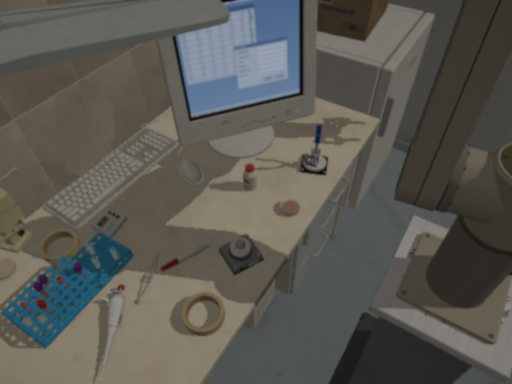

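View pics/top0.png

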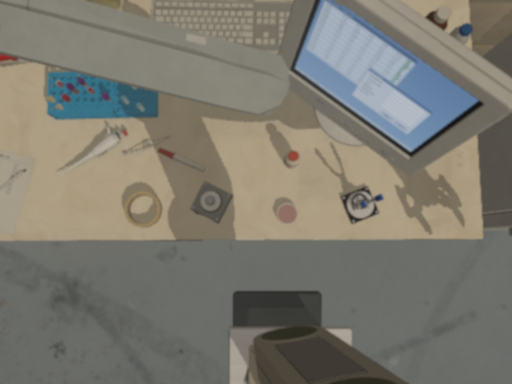

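The scene shows the stand and pliers at about scene (314,163) / top (361,205), and the drive at scene (240,252) / top (211,202). The dish, bottle and tape lie between or beside them. I'll zoom in to measure.

```bash
cat > h.py <<'E'
import numpy as np,cv2
from scipy.spatial.transform import Rotation as R
def load(n):
    return dict(np.load(n))
def cam(p):
    Rm=R.from_euler('xyz',p["orientation"],degrees=True).as_matrix()
    return np.array(p["camera_matrix"]),Rm,np.array(p["xyz"])
def proj(p,X):
    K,Rm,t=cam(p);c=(np.atleast_2d(X)-t)@Rm;u=c@K.T;return u[:,:2]/u[:,2:]
def ray(p,uv):
    K,Rm,t=cam(p);d=Rm@np.linalg.solve(K,[uv[0],uv[1],1]);return t,d
def atz(p,uv,z):
    t,d=ray(p,uv);return t+d*(z-t[2])/d[2]
def tri(pa,ua,pb,ub):
    t1,d1=ray(pa,ua);t2,d2=ray(pb,ub)
    A=np.c_[d1,-d2];s=np.linalg.lstsq(A,t2-t1,rcond=None)[0]
    a=t1+d1*s[0];b=t2+d2*s[1];return (a+b)/2,np.linalg.norm(a-b)
def crop(p,x0,y0,w,h,f,name):
    im=p["pixels"][y0:y0+h,x0:x0+w,::-1]
    im=cv2.resize(im,None,fx=f,fy=f,interpolation=cv2.INTER_CUBIC)
    im=cv2.convertScaleAbs(im,alpha=1.4,beta=10)
    for i in range(0,w,10):
        cv2.line(im,(i*f,0),(i*f,6),(0,255,0),1);cv2.putText(im,str(x0+i),(i*f,16),0,.35,(0,255,0),1)
    for i in range(0,h,10):
        cv2.line(im,(0,i*f),(6,i*f),(0,255,0),1);cv2.putText(im,str(y0+i),(8,i*f+4),0,.35,(0,255,0),1)
    return im
E
python3 - <<'E'
from h import *
s=load("scene0.npz");t=load("top0.npz")
a=crop(s,285,115,50,65,8,"");b=crop(t,330,175,60,50,6,"")
c=crop(s,210,225,60,50,6,"");d=crop(t,180,175,60,50,6,"")
cv2.imwrite("pics/a.png",a);
cv2.imwrite("pics/b.png",np.vstack([np.hstack([b,d])]));cv2.imwrite("pics/c.png",c)
E
```

```text
(no output)
```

View pics/a.png

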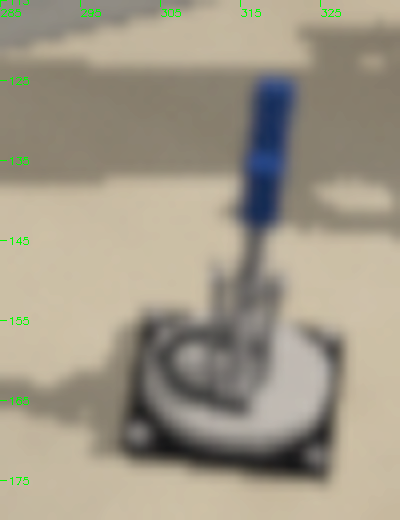

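View pics/b.png

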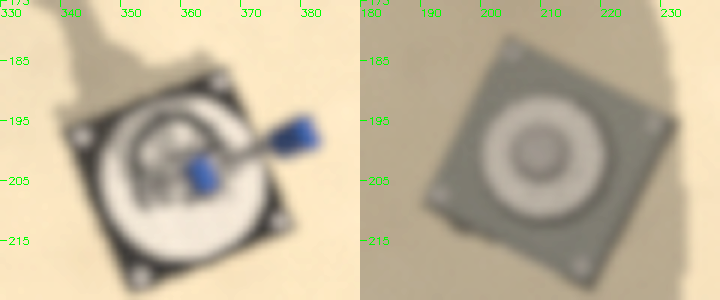

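View pics/c.png

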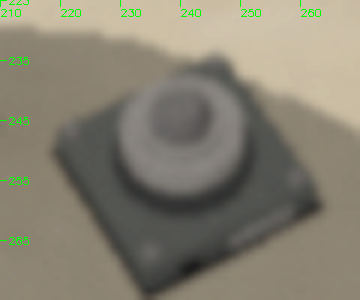

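```bash
python3 - <<'E'
from h import *
s=load("scene0.npz");t=load("top0.npz")
for n,p,(x0,y0,w,h) in(("s",s,(285,110,60,70)),("t",t,(330,175,60,50))):
    im=p["pixels"].astype(int);B=im[...,2]-im[...,0]
    m=np.zeros(B.shape,np.uint8);m[y0:y0+h,x0:x0+w]=(B[y0:y0+h,x0:x0+w]>25)
    k,l,st,ce=cv2.connectedComponentsWithStats(m)
    for i in range(1,k):
        if st[i,4]>3: print(n,st[i],ce[i])
# predicted from initial guess: foot centre fit
cor=np.array([(339.8,196.5),(367.5,186.3),(379.2,212.8),(351.3,223.6)])
P=np.array([atz(t,c,6) for c in cor]);print(P,P.mean(0),np.linalg.norm(P-np.roll(P,1,0),axis=1))
e=P[1]-P[0];print(np.degrees(np.arctan2(e[1],e[0])))
dc=np.array([(204.7,180.8),(233.3,195.5),(218.3,223.7),(190.3,209.2)])-0.4
P=np.array([atz(t,c,16) for c in dc]);print(P,P.mean(0),np.linalg.norm(P-np.roll(P,1,0),axis=1))
E
```

```text
s [316 125   6  18  69] [318.08695652 133.01449275]
t [376 195   7   5  24] [379.33333333 197.20833333]
t [361 201   5   6  20] [363.35 203.8 ]
[[ 491.86775708 -136.65059258    6.        ]
 [ 519.27442345 -211.98729682    6.        ]
 [ 447.84354315 -241.09419181    6.        ]
 [ 419.23774678 -165.586651      6.        ]] [ 469.55586762 -188.82968305    6.        ] [78.18192805 80.16697803 77.13353354 80.74453731]
-70.00916840736667
[[534.87404169 226.10820533  16.        ]
 [495.30437593 149.73288691  16.        ]
 [420.6261227  189.08014172  16.        ]
 [459.12144679 263.42562548  16.        ]] [477.48149678 207.08671486  16.        ] [84.44551783 86.01713615 84.4099992  83.72061234]
```

```bash
python3 - <<'E'
from h import *
s=load("scene0.npz");t=load("top0.npz")
for n,p,r in(("s",s,(222,222,38,38)),("t",t,(192,183,36,36))):
    im=cv2.resize(p["pixels"][r[1]:r[1]+r[3],r[0]:r[0]+r[2],::-1],None,fx=14,fy=14,interpolation=cv2.INTER_CUBIC)
    g=cv2.cvtColor(im,cv2.COLOR_BGR2GRAY);g=cv2.normalize(g,None,0,255,cv2.NORM_MINMAX)
    for i in range(0,r[2],5):cv2.putText(g,str(r[0]+i),(i*14+7,10),0,.35,255,1);cv2.putText(g,str(r[1]+i),(0,i*14+7),0,.35,255,1);cv2.circle(g,(i*14+7,14),1,255);
    cv2.imwrite(f"pics/d{n}.png",g)
E
python3 -c "
import cv2,numpy as np
a=cv2.imread('pics/ds.png')[:504,:];b=cv2.imread('pics/dt.png');h=504;b=b[:h]
cv2.imwrite('pics/dd.png',cv2.resize(np.hstack([a,b]),None,fx=.75,fy=.75))"
```

```text
(no output)
```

View pics/dd.png

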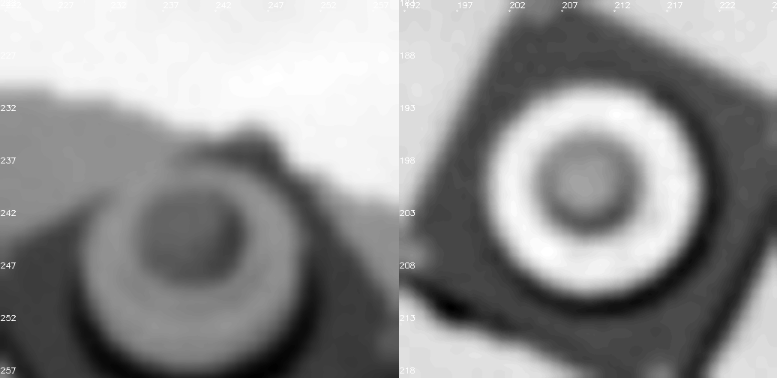

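```bash
cat >> h.py <<'E'
def circ(c,d,n=60):
    a=np.linspace(0,2*np.pi,n);return np.c_[c[0]+d/2*np.cos(a),c[1]+d/2*np.sin(a),np.full(n,c[2])]
def over(p,r,f,polys):
    im=cv2.resize(p["pixels"][r[1]:r[1]+r[3],r[0]:r[0]+r[2],::-1],None,fx=f,fy=f,interpolation=cv2.INTER_CUBIC)
    im=cv2.convertScaleAbs(im,alpha=1.5)
    for X,col in polys:
        u=((proj(p,X)-r[:2]+.5)*f).round().astype(int)
        cv2.polylines(im,[u.reshape(-1,1,2)],False,col,1)
    return im
E
cat > dr.py <<'E'
from h import *
import sys
s=load("scene0.npz");t=load("top0.npz")
x,y=float(sys.argv[1]),float(sys.argv[2])
rows=[]
for tip in map(float,sys.argv[3:]):
    P=[(circ((x,y,tip),17.6),(0,255,255)),(circ((x,y,tip-7.4),27),(0,0,255)),(circ((x,y,tip-11.5),27),(0,0,255)),(circ((x,y,tip-11.5),36),(0,255,0))]
    rows.append(np.vstack([over(s,(222,225,36,36),10,P),over(t,(192,183,36,30),10,P)]))
cv2.imwrite("pics/dr.png",np.hstack(rows)[:, :800*10])
E
python3 dr.py 477.5 207 60 68;  python3 - <<'E'
from h import *
t=load("top0.npz")
for z in(55,60): print(z,atz(t,(209.4,199.9),z))
print(proj(t,[[477.5,207,55]]))
E
```

```text
55 [479.18474769 208.30257475  55.        ]
60 [478.74104801 207.82238266  60.        ]
[[209.90177199 200.55261671]]
```

View pics/dr.png

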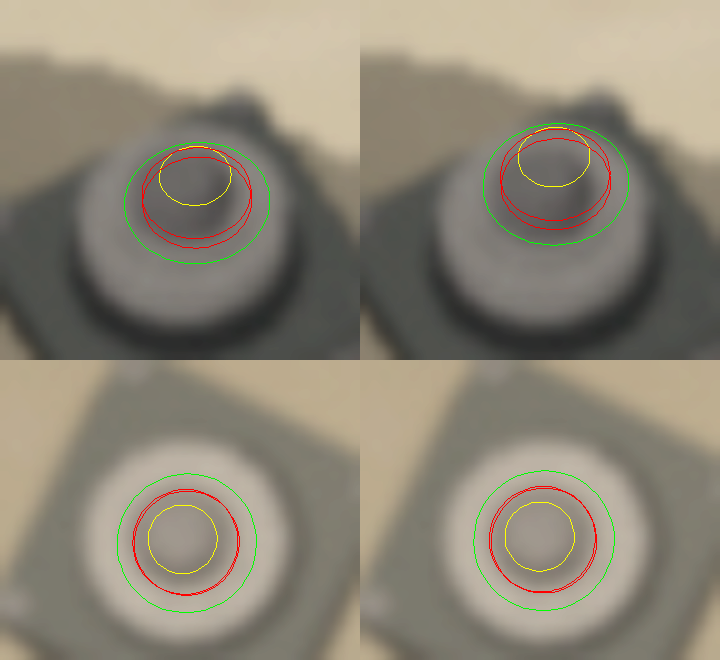

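The drive's spindle fits at about (478.5, 208) with its tip near z≈60. The red 27 mm circle matches at top (209.5,200) and scene (239.5,245). Next I'll do the stand overlay.

```bash
cat > st.py <<'E'
from h import *
import sys
s=load("scene0.npz");t=load("top0.npz")
x,y,w=map(float,sys.argv[1:4])
c,sn=np.cos(np.radians(w)),np.sin(np.radians(w));M=np.array([[c,-sn,0],[sn,c,0],[0,0,1]])
T=lambda L:np.array(L,float)@M.T+[x,y,0]
sq=lambda h,z:T([(-h,-h,z),(h,-h,z),(h,h,z),(-h,h,z),(-h,-h,z)])
P=[(sq(40,8),(0,255,0)),(sq(40,0),(0,160,0)),(circ((x,y,16),72),(0,255,255)),
 (T([(28,0,18.5)]+[(0,0,18.5)]),(0,0,255))]
for q in(10,-10): P.append((T([(q,0,16),(q,0,65)]),(255,255,0)))
for g in(1,-1):
    P.append((T([(-7.5,g*22.5,106),(7.5,g*22.5,106),(7.5,g*27.5,140),(-7.5,g*27.5,140),(-7.5,g*22.5,106)]),(255,0,255)))
    P.append((T([(0,g*18,18.5),(0,g*18,24)]),(0,0,255)))
P.append((T(np.array([(22*np.cos(a),22*np.sin(a),21) for a in np.linspace(-2.6,2.6,40)])),(255,255,255)))
cv2.imwrite("pics/st.png",np.hstack([over(s,(295,120,36,58),10,P),np.vstack([over(t,(336,180,50,48),8,P),np.zeros((196,400,3),np.uint8)])]))
E
python3 st.py 469.5 -189 20
```

```text
(no output)
```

View pics/st.png

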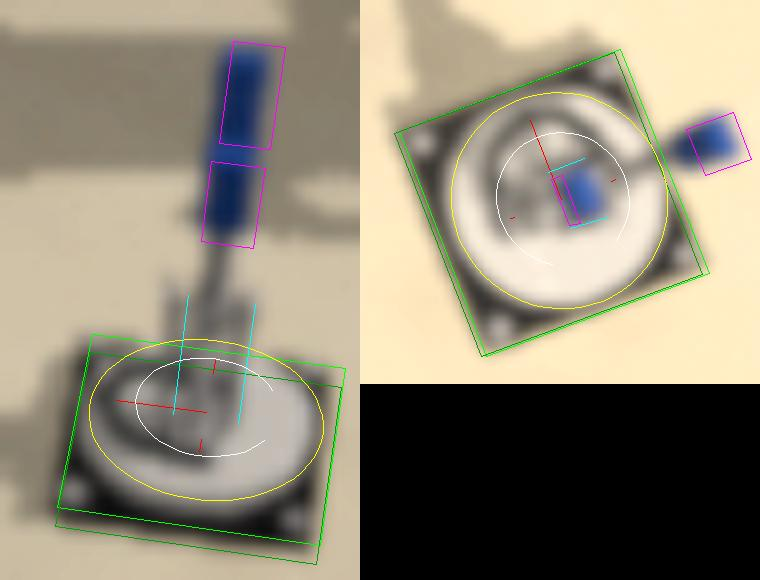

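```bash
python3 - <<'E'
from h import *
s=load("scene0.npz");t=load("top0.npz")
print("grip tri",tri(s,(318.1,133.0),t,(371.3,200.5)))
print(atz(s,(318.1,133.0),123),atz(t,(371.3,200.5),128))
# foot corners scene z~5
print(np.mean([atz(s,u,8) for u in [(303.7,153.8),(328.3,157.2)]],0))
print("spindle",tri(s,(239.5,244.3),t,(209.4,199.9)))
for p in(s,t): print(proj(p,[[469.5,-189,16]]))
E
python3 st.py 471.5 -186.5 20
```

```text
grip tri (array([ 471.08591473, -188.82022992,  127.787434  ]), np.float64(1.5875552410156086))
[ 473.97182844 -193.97314922  123.        ] [ 470.33546853 -189.07195641  128.        ]
[ 482.22484867 -222.28756312    8.        ]
spindle (array([480.20047803, 209.0613654 ,  50.43886492]), np.float64(1.3697622461500967))
[[315.04745195 161.30317916]]
[[360.39186435 204.47588548]]
```

View pics/st.png

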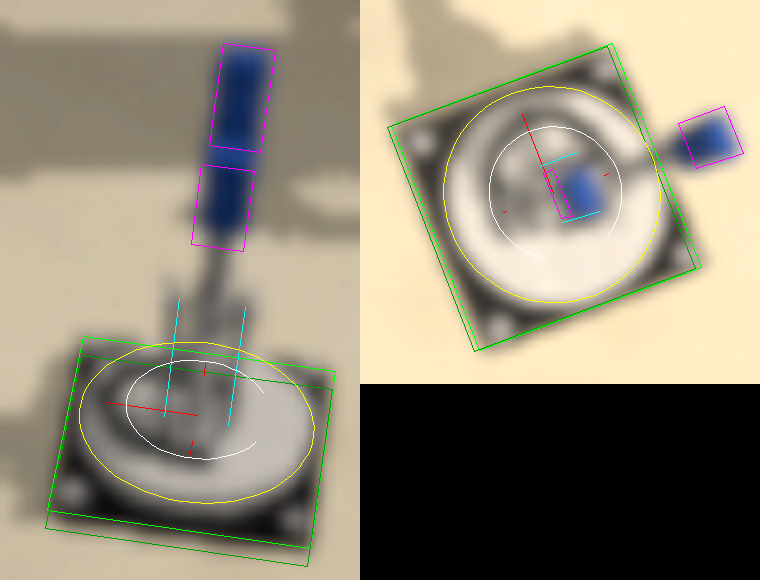

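drive_tool(moves=[[[10,12,0],1],[[30,35,0],2],[[52,61,0],3],[[75,88,0],4],[[98,115,0],5],[[121,142,0],6],[[144,169,0],7],[[167,196,0],7.2]], fingers=85, squeeze=40)

```text
time: 0.77
tool_pos: [300.8, -387.4, 252.9]
tcp_rot: [-180.0, 0.0, 20.1]
ft_force: [0.5, -0.6, 0.2]
finger_gap: 84.8
```

drive_tool(moves=[[[23,27,0],0],[[46,54,0],0],[[70,82,0],0],[[95,112,0],0],[[120,142,0],0],[[145,171,0],0],[[162,191,0],0],[[170,201,0],0]])

```text
time: 1.43
tool_pos: [471.7, -185.0, 252.9]
tcp_rot: [-179.9, -0.0, 20.2]
ft_force: [-0.5, 0.1, 0.4]
finger_gap: 85.2
```

drive_tool(moves=[[[0,0,-10],0],[[0,0,-25],0],[[0,0,-40],0],[[0,0,-55],0],[[0,0,-70],0],[[0,0,-80],0],[[0,0,-85],0],[[0,0,-85],0]])

```text
time: 2.1
tool_pos: [469.0, -188.0, 166.5]
tcp_rot: [-179.9, 0.1, 20.0]
ft_force: [-0.1, -0.5, 0.0]
finger_gap: 85.4
```

```bash
python3 - <<'E'
from bench import r
from h import *
q=r.sense();print(q["tool_pos"],q["ft_force"],q["joint_pos"])
for n in("scene","top"):
    p=r.snapshot(n);np.savez(f"{n}1.npz",**{k:np.array(v) for k,v in p.items()})
s=load("scene1.npz");t=load("top1.npz")
cv2.imwrite("pics/v1.png",np.hstack([crop(s,280,95,60,80,7,""),np.vstack([crop(t,335,165,60,60,6,""),np.zeros((200,360,3),np.uint8)])]))
E
```

```text
[ 468.97445254 -187.98133372  166.54678109] [-0.05646364 -0.52803386  0.0016361 ] [-2.76540525e+01 -3.76947068e+00  1.05958642e+02 -7.09304549e-03
  7.79783972e+01  4.23568912e+01]
```

View pics/v1.png

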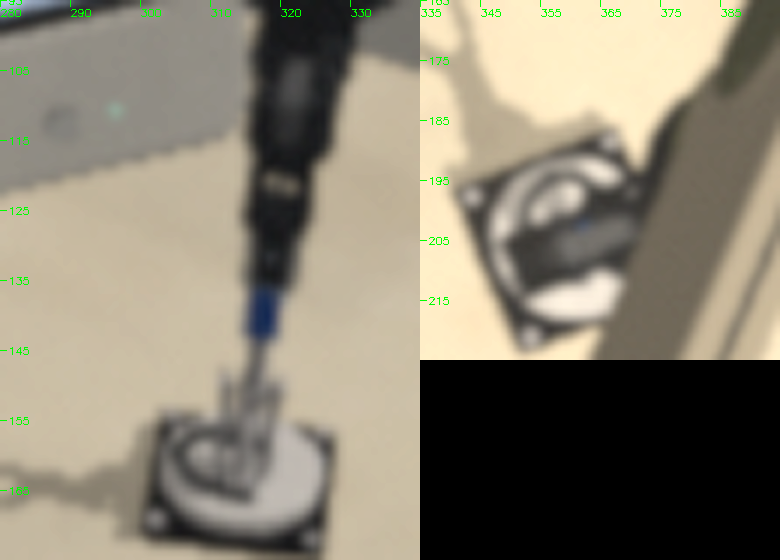

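Scene shows the fingers (col ~318, rows 95–135) in line with the blue grips (317,140). Top shows the near finger in line over the pliers at (362,203). I'll go down and take the handles lightly.

drive_tool(moves=[[[0,0,-8],0],[[0,0,-18],0],[[0,0,-28],0],[[0,0,-36],0],[[0,0,-42],0],[[0,0,-44],0],[[0,0,-44],0],[[0,0,-44],0]])

```text
time: 2.87
tool_pos: [470.2, -188.0, 124.3]
tcp_rot: [-180.0, 0.0, 20.0]
ft_force: [0.0, 0.4, 0.3]
finger_gap: 85.0
```

drive_tool(moves=[[[0,0,0],0],[[0,0,0],0],[[0,0,0],0],[[0,0,0],0],[[0,0,0],0],[[0,0,0],0],[[0,0,0],0],[[0,0,0],0]], fingers=56, squeeze=40)

```text
time: 3.53
tool_pos: [470.2, -188.0, 124.3]
tcp_rot: [180.0, -0.0, 20.0]
ft_force: [0.5, -0.4, 0.1]
finger_gap: 56.5
```

```bash
python3 - <<'E'
from bench import r
from h import *
q=r.sense();print(q["tool_pos"],q["ft_force"],q["wrist_torque"])
for n in("scene","top"):
    p=r.snapshot(n);np.savez(f"{n}2.npz",**{k:np.array(v) for k,v in p.items()})
s=load("scene2.npz");t=load("top2.npz")
cv2.imwrite("pics/v2.png",np.hstack([crop(s,280,95,60,80,7,""),np.vstack([crop(t,335,165,60,60,6,""),np.zeros((200,360,3),np.uint8)])]))
E
```

```text
[ 470.19223163 -188.04777639  124.30893602] [ 0.46755243 -0.38557366  0.06509273] [-0.0578286   0.0058342   0.02101908]
```

View pics/v2.png

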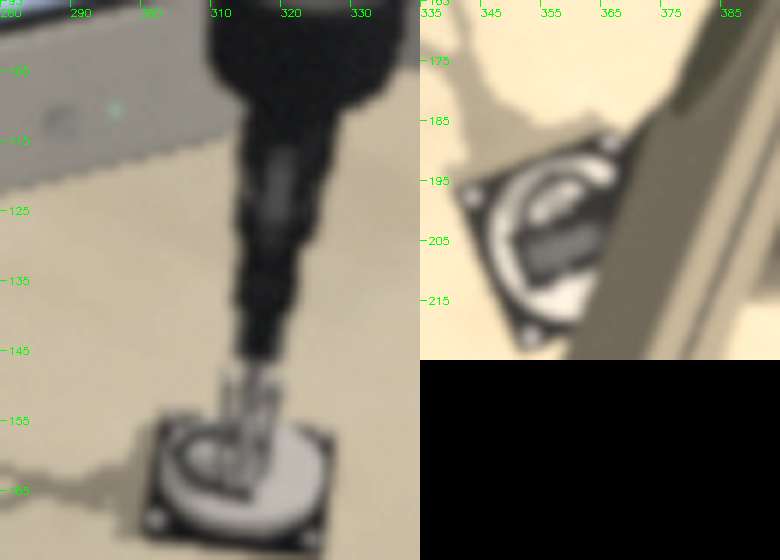

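drive_tool(moves=[[[0,0,0],0],[[0,0,0],0],[[0,0,0],0],[[0,0,0],0],[[0,0,0],0],[[0,0,0],0],[[0,0,0],0],[[0,0,0],0]], fingers=48, squeeze=40)

```text
time: 4.3
tool_pos: [470.5, -188.2, 124.7]
tcp_rot: [180.0, -0.0, 20.0]
ft_force: [0.5, -0.9, 4.9]
finger_gap: 48.4
```

drive_tool(moves=[[[0,0,0],0],[[0,0,0],0],[[0,0,0],0],[[0,0,0],0],[[0,0,0],0],[[0,0,0],0],[[0,0,0],0],[[0,0,0],0]], fingers=26, squeeze=40)

```text
time: 4.97
tool_pos: [471.3, -188.9, 125.7]
tcp_rot: [179.8, -0.1, 20.0]
ft_force: [2.3, -2.4, 8.5]
finger_gap: 30.7
```

```bash
cat > look.py <<'E'
import sys
from bench import r
from h import *
k=sys.argv[1];a=list(map(int,sys.argv[2:10]))
q=r.sense();print(q["time"],q["tool_pos"],q["tcp_rot"],q["ft_force"],q["wrist_torque"],q["finger_gap"])
out=[]
for n,c in(("scene",a[:4]),("top",a[4:])):
    p=r.snapshot(n);np.savez(f"{n}{k}.npz",**{k:np.array(v) for k,v in p.items()})
    im=crop(load(f"{n}{k}.npz"),*c,6,"");o=np.zeros((600,im.shape[1],3),np.uint8);o[:min(600,im.shape[0])]=im[:600];out.append(o)
cv2.imwrite(f"pics/v{k}.png",np.hstack(out))
E
python3 look.py 3 280 95 60 80 335 165 60 60
```

```text
4.9667 [ 471.32972963 -188.92537191  125.66674486] [ 1.79841442e+02 -1.13839755e-01  2.00149014e+01] [ 2.26312417 -2.4304825   8.470465  ] [-0.40754383 -0.21571277 -0.04723475] 30.724357714345974
```

View pics/v3.png

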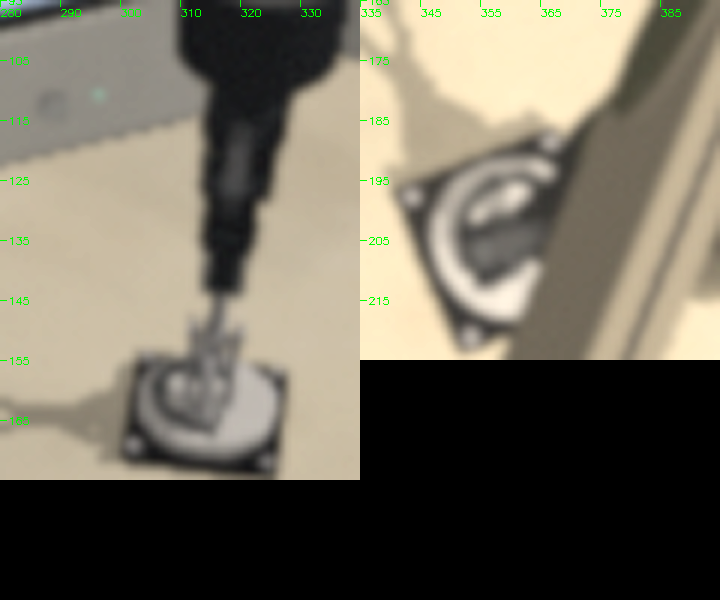

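drive_tool(moves=[[[0,0,1],0],[[0,0,3],0],[[0,0,6],0],[[0,0,9],0],[[0,0,12],0],[[0,0,14],0],[[0,0,15],0],[[0,0,15],0]])

```text
time: 5.73
tool_pos: [470.3, -188.1, 139.6]
tcp_rot: [180.0, -0.0, 20.0]
ft_force: [-0.2, -0.9, -2.1]
finger_gap: 30.3
```

```bash
python3 look.py 4 280 85 60 90 335 165 60 60
```

```text
5.7333 [ 470.31530293 -188.08261632  139.59636909] [ 1.79984369e+02 -1.64234831e-02  2.00252835e+01] [-0.21467612 -0.87072467 -2.12025157] [ 0.01217609  0.03283299 -0.055029  ] 30.304799180874287
```

View pics/v4.png

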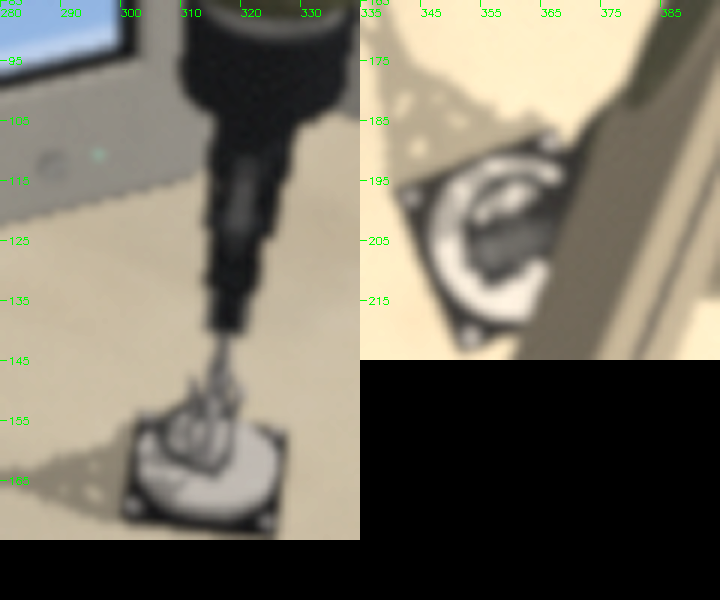

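Scene shows the ring carried clear of the bed: at (312,157), with its shadow at (307,165). Next: raise and transfer, checking the lamp and bottle first.

```bash
python3 - <<'E'
from h import *
s=load("scene0.npz");t=load("top0.npz")
print("lamp",tri(s,(226,15),t,(275,112)),tri(s,(0,70),t,(0,55)))
print("bottle cap",atz(t,(293,155),85),"dish",atz(t,(287,211),10),"tape",atz(t,(143,209),12))
print("monitor corner",tri(s,(316,113),t,(411,165)))
E
```

```text
lamp (array([576.18829328,  65.03009217, 539.55893523]), np.float64(10.764195438748654)) (array([637.02214355, 453.17043971, 606.3896848 ]), np.float64(6.737701689275713))
bottle cap [590.21694139  -5.27706429  85.        ] dish [453.027513     5.85007109  10.        ] tape [459.17615757 388.33201743  12.        ]
monitor corner (array([ 548.90339699, -304.80177426,   96.64302603]), np.float64(28.1528783376082))
```

drive_tool(moves=[[[0,0,8],0],[[0,0,20],0],[[0,0,35],0],[[0,0,50],0],[[0,0,65],0],[[0,0,78],0],[[0,0,85],0],[[0,0,85],0]])

```text
time: 6.5
tool_pos: [471.3, -188.6, 227.1]
tcp_rot: [179.8, -0.2, 20.0]
ft_force: [0.4, 0.1, -1.0]
finger_gap: 30.7
```

drive_tool(moves=[[[0,8,0],0],[[0,24,0],0],[[0,48,0],0],[[2,76,0],0],[[3,105,0],0],[[4,134,0],0],[[5,163,0],0],[[5,192,0],0]])

```text
time: 7.17
tool_pos: [474.1, 5.9, 222.9]
tcp_rot: [-179.9, 0.1, 20.0]
ft_force: [0.4, -0.0, -1.9]
finger_gap: 30.5
```

drive_tool(moves=[[[1,29,0],0],[[2,58,0],0],[[3,87,0],0],[[4,116,0],0],[[5,145,0],0],[[6,172,0],0],[[6,192,0],0],[[6,205,0],0]])

```text
time: 7.83
tool_pos: [479.8, 211.2, 222.8]
tcp_rot: [-180.0, 0.1, 20.1]
ft_force: [0.7, 0.2, -2.0]
finger_gap: 30.6
```

drive_tool(moves=[[[0,0,-5],0],[[0,0,-15],0],[[0,0,-24],0],[[0,0,-28],0],[[0,0,-30],0],[[0,0,-30],0],[[0,0,-30],0],[[0,0,-30],0]])

```text
time: 8.5
tool_pos: [481.6, 208.7, 194.8]
tcp_rot: [180.0, -0.0, 20.0]
ft_force: [-0.2, -0.8, -1.0]
finger_gap: 30.7
```

```bash
python3 look.py 5 205 165 65 100 180 165 65 60
```

```text
8.5 [481.55946017 208.66577246 194.80639213] [ 1.79997878e+02 -4.65510442e-02  1.99842835e+01] [-0.15193273 -0.78071119 -1.03877448] [ 0.01542868 -0.00134907  0.00832447] 30.697626331064335
```

View pics/v5.png

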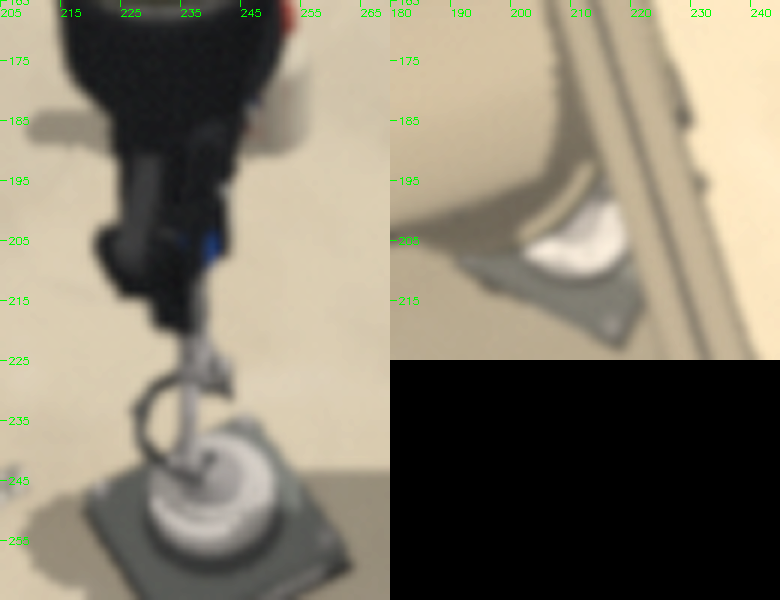

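```bash
cat > ov.py <<'E'
from h import *
import sys
k,x,y,zp=sys.argv[1],*map(float,sys.argv[2:5])  # pliers centre xy, pin-end z
sx,sy,tip=map(float,sys.argv[5:8]);roi=list(map(int,sys.argv[8:12]))
s=load(f"scene{k}.npz")
w=np.radians(20);M=np.array([[np.cos(w),-np.sin(w),0],[np.sin(w),np.cos(w),0],[0,0,1]])
T=lambda L:np.array(L,float)@M.T+[x,y,zp]
P=[(circ((sx,sy,tip),17.6),(0,255,255)),(circ((sx,sy,tip-7.4),27),(0,0,255)),(circ((sx,sy,tip-11.5),36),(0,255,0))]
for g in(1,-1): P.append((T([(0,g*24,0),(0,g*24,4.5)]),(255,0,255)))
P.append((T([(0,0,44.5-9),(0,0,44.5+9)]),(255,0,255)))
P.append((T([(28,-4.5,2.5),(28,4.5,2.5)]),(255,255,0)))
o=T([(-2.5,0,2.5)])[0];P.append((circ(o,28),(255,255,255)))
f=12
im=over(s,roi,f,P)
cv2.imwrite("pics/ov.png",im)
E
python3 ov.py 5 481.2 209 85.1 478.7 208 60 208 205 56 50
```

```text
(no output)
```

View pics/ov.png

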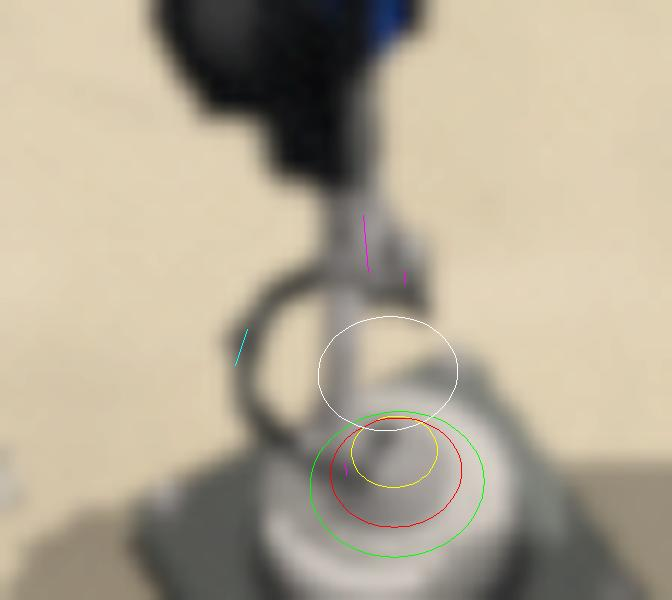

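drive_tool(moves=[[[0,0,-4],0],[[0,0,-10],0],[[0,0,-15],0],[[0,0,-18],0],[[0,0,-20],0],[[0,0,-20],0],[[0,0,-20],0],[[0,0,-20],0]])

```text
time: 9.27
tool_pos: [481.3, 209.0, 174.5]
tcp_rot: [180.0, -0.0, 20.0]
ft_force: [0.4, 0.4, -2.1]
finger_gap: 30.7
```

```bash
python3 look.py 6 205 165 65 100 180 165 65 60;python3 ov.py 6 481.2 209 65.1 478.7 208 60 212 215 50 50
```

```text
9.2667 [481.31563572 209.04640906 174.50301256] [ 1.79999657e+02 -1.89057219e-02  2.00248132e+01] [ 0.3549532   0.44707604 -2.14481487] [-0.00107178 -0.02585186 -0.02209179] 30.693600396013238
```

View pics/ov.png

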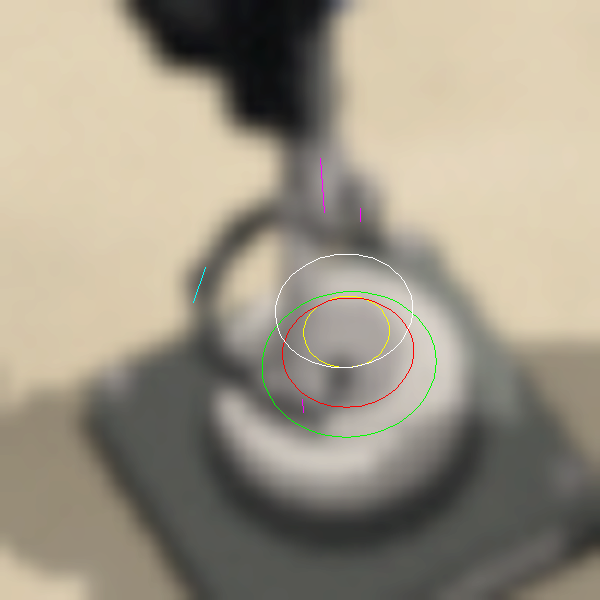

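View pics/v6.png

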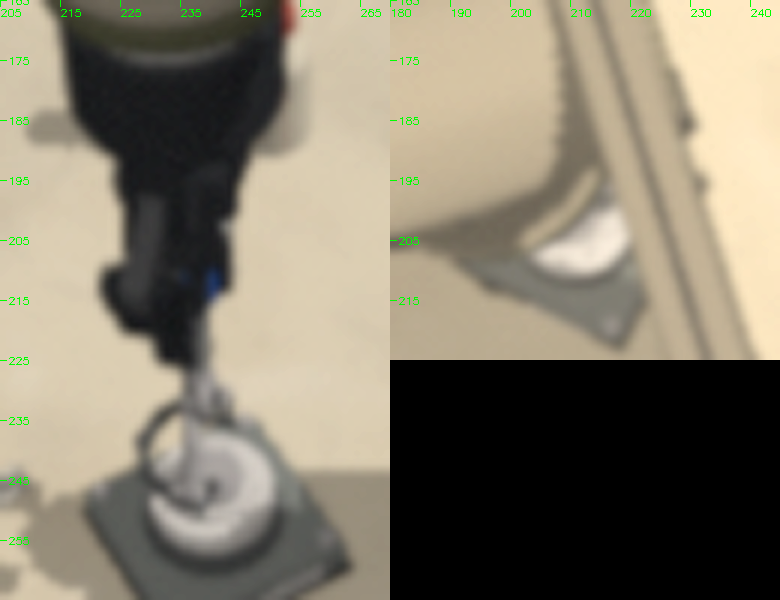

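```bash
python3 - <<'E'
from h import *
s=load("scene6.npz");r=(220,224,34,34)
im=cv2.resize(s["pixels"][r[1]:r[1]+r[3],r[0]:r[0]+r[2],::-1],None,fx=17,fy=17,interpolation=cv2.INTER_LANCZOS4)
im=cv2.createCLAHE(2,(3,3)).apply(cv2.cvtColor(im,cv2.COLOR_BGR2GRAY))
for i in range(0,34,5):
    cv2.putText(im,str(r[0]+i),(i*17+8,10),0,.4,255,1);cv2.putText(im,str(r[1]+i),(0,i*17+8),0,.4,255,1)
cv2.imwrite("pics/z6.png",im)
E
```

View pics/z6.png

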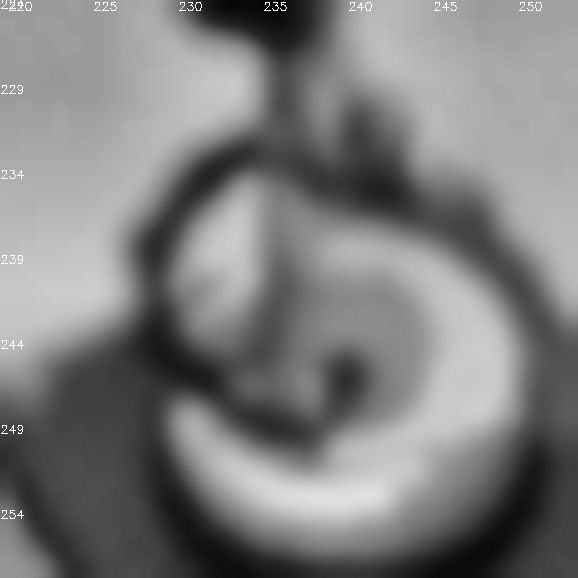

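```bash
python3 - <<'E'
from h import *
from scipy.optimize import least_squares
s=load("scene6.npz")
w=np.radians(20);M=np.array([[np.cos(w),-np.sin(w),0],[np.sin(w),np.cos(w),0],[0,0,1]])
T=lambda L,o:np.array(L,float)@M.T+o
o=np.array([481.2,209,67.6])
print(proj(s,T([(32,0,0),(28,0,0),(-5,26,0),(-5,-26,0),(0,24,0),(0,-24,0)],o)))
print(proj(s,T([(0,0,0),(10,0,0),(0,10,0),(0,0,10)],o)))
for dz in(0,-3,-6): print(dz,proj(s,[[478.7,208,60+dz]]))
E
```

```text
[[226.53146402 237.90691238]
 [228.10069708 238.18618549]
 [238.52757645 249.27081341]
 [243.64031341 232.04310063]
 [236.716777   248.21944594]
 [241.49659485 232.34282257]]
[[239.14561536 240.1518264 ]
 [235.18884488 239.44764827]
 [238.14328123 243.48117533]
 [238.96228443 237.77750546]]
0 [[240.3523619  242.09350817]]
-3 [[240.4037261  242.79031864]]
-6 [[240.45485373 243.48391976]]
```

drive_tool(moves=[[[0,0,-1],0],[[0,0,-2],0],[[0,0,-3],0],[[0,0,-4],0],[[0,0,-5],0],[[0,0,-5],0],[[0,0,-5],0],[[0,0,-5],0]])

```text
time: 10.03
tool_pos: [481.2, 209.0, 169.3]
tcp_rot: [180.0, -0.0, 20.0]
ft_force: [-0.2, -0.1, -1.9]
finger_gap: 30.5
```

drive_tool(moves=[[[0,0,-1],0],[[0,0,-2],0],[[0,0,-3],0],[[0,0,-4],0],[[0,0,-4],0],[[0,0,-4],0],[[0,0,-4],0],[[0,0,-4],0]])

```text
time: 10.7
tool_pos: [481.2, 209.0, 165.3]
tcp_rot: [180.0, -0.0, 20.0]
ft_force: [-0.8, 0.3, -1.9]
finger_gap: 30.7
```

drive_tool(moves=[[[0,0,-1],0],[[0,0,-2],0],[[0,0,-3],0],[[0,0,-3],0],[[0,0,-3],0],[[0,0,-3],0],[[0,0,-3],0],[[0,0,-3],0]])

```text
time: 11.37
tool_pos: [481.2, 209.0, 162.3]
tcp_rot: [-180.0, -0.0, 20.0]
ft_force: [0.2, 0.3, -1.5]
finger_gap: 30.5
```

```bash
python3 look.py 7 205 165 65 100 180 165 65 60;python3 - <<'E'
from h import *
s=load("scene7.npz");r=(220,224,34,34)
im=cv2.resize(s["pixels"][r[1]:r[1]+r[3],r[0]:r[0]+r[2],::-1],None,fx=17,fy=17,interpolation=cv2.INTER_LANCZOS4)
im=cv2.createCLAHE(2,(3,3)).apply(cv2.cvtColor(im,cv2.COLOR_BGR2GRAY))
for i in range(0,34,5):
    cv2.putText(im,str(r[0]+i),(i*17+8,10),0,.4,255,1);cv2.putText(im,str(r[1]+i),(0,i*17+8),0,.4,255,1)
cv2.imwrite("pics/z7.png",im)
E
```

```text
11.3667 [481.19839349 208.97703561 162.32990646] [-1.79997208e+02 -3.33292453e-03  2.00214892e+01] [ 0.17974017  0.31221843 -1.45565876] [ 0.00831379 -0.00555797  0.00130462] 30.474624809501456
```

View pics/z7.png

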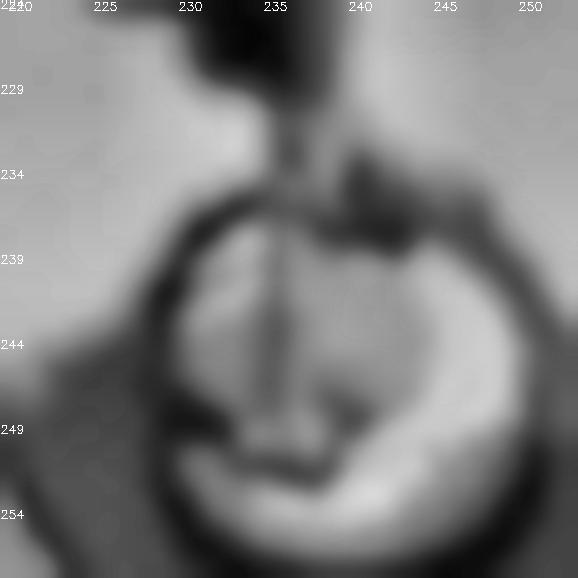

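drive_tool(moves=[[[0,0,-1],0],[[0,0,-2],0],[[0,0,-3],0],[[0,0,-3],0],[[0,0,-3],0],[[0,0,-3],0],[[0,0,-3],0],[[0,0,-3],0]])

```text
time: 12.13
tool_pos: [481.2, 209.0, 159.4]
tcp_rot: [180.0, -0.0, 20.0]
ft_force: [-0.3, 0.6, -2.1]
finger_gap: 30.9
```

drive_tool(moves=[[[0,0,-1],0],[[0,0,-2],0],[[0,0,-3],0],[[0,0,-3],0],[[0,0,-3],0],[[0,0,-3],0],[[0,0,-3],0],[[0,0,-3],0]])

```text
time: 12.8
tool_pos: [481.2, 209.0, 156.3]
tcp_rot: [-180.0, -0.0, 20.0]
ft_force: [1.0, 0.2, -1.8]
finger_gap: 30.5
```

drive_tool(moves=[[[0,0,-1],0],[[0,0,-2],0],[[0,0,-2],0],[[0,0,-2],0],[[0,0,-2],0],[[0,0,-2],0],[[0,0,-2],0],[[0,0,-2],0]])

```text
time: 13.47
tool_pos: [481.3, 209.0, 154.4]
tcp_rot: [-180.0, -0.0, 20.0]
ft_force: [0.7, -0.2, 1.4]
finger_gap: 31.0
```

drive_tool(moves=[[[0,0,-0.5],0],[[0,0,-1],0],[[0,0,-1.5],0],[[0,0,-2],0],[[0,0,-2],0],[[0,0,-2],0],[[0,0,-2],0],[[0,0,-2],0]])

```text
time: 14.13
tool_pos: [481.2, 209.0, 152.4]
tcp_rot: [-180.0, -0.0, 20.0]
ft_force: [-0.1, -0.5, 3.5]
finger_gap: 30.3
```

drive_tool(moves=[[[0,0,-0.5],0],[[0,0,-1],0],[[0,0,-1],0],[[0,0,-1],0],[[0,0,-1],0],[[0,0,-1],0],[[0,0,-1],0],[[0,0,-1],0]])

```text
time: 14.8
tool_pos: [481.2, 209.0, 151.3]
tcp_rot: [180.0, -0.0, 20.0]
ft_force: [-0.0, -0.5, 3.7]
finger_gap: 30.6
```

drive_tool(moves=[[[0,0,-0.5],0],[[0,0,-1],0],[[0,0,-1],0],[[0,0,-1],0],[[0,0,-1],0],[[0,0,-1],0],[[0,0,-1],0],[[0,0,-1],0]])

```text
time: 15.47
tool_pos: [481.2, 209.0, 150.3]
tcp_rot: [-180.0, -0.0, 20.0]
ft_force: [0.2, -0.7, 4.9]
finger_gap: 30.3
```

drive_tool(moves=[[[0,0,-0.3],0],[[0,0,-0.7],0],[[0,0,-0.7],0],[[0,0,-0.7],0],[[0,0,-0.7],0],[[0,0,-0.7],0],[[0,0,-0.7],0],[[0,0,-0.7],0]])

```text
time: 16.13
tool_pos: [481.3, 209.0, 150.0]
tcp_rot: [180.0, -0.0, 20.0]
ft_force: [0.4, -0.5, 7.8]
finger_gap: 30.6
```

drive_tool(moves=[[[0,0,-0.2],0],[[0,0,-0.4],0],[[0,0,-0.4],0],[[0,0,-0.4],0],[[0,0,-0.4],0],[[0,0,-0.4],0],[[0,0,-0.4],0],[[0,0,-0.4],0]])

```text
time: 16.8
tool_pos: [481.5, 209.1, 149.9]
tcp_rot: [180.0, -0.0, 20.0]
ft_force: [-2.5, -1.1, 8.9]
finger_gap: 30.1
```

```bash
python3 look.py 8 205 165 65 100 180 165 65 60;python3 - <<'E'
from h import *
s=load("scene8.npz");r=(220,224,34,34)
im=cv2.resize(s["pixels"][r[1]:r[1]+r[3],r[0]:r[0]+r[2],::-1],None,fx=17,fy=17,interpolation=cv2.INTER_LANCZOS4)
im=cv2.createCLAHE(2,(3,3)).apply(cv2.cvtColor(im,cv2.COLOR_BGR2GRAY))
for i in range(0,34,5):
    cv2.putText(im,str(r[0]+i),(i*17+8,10),0,.4,255,1);cv2.putText(im,str(r[1]+i),(0,i*17+8),0,.4,255,1)
cv2.imwrite("pics/z8.png",im)
E
```

```text
16.8 [481.49727508 209.07407085 149.92924695] [ 1.79999182e+02 -4.90738730e-02  2.00253324e+01] [-2.47296938 -1.11078517  8.94935156] [-0.02808274  0.36079628 -0.02671041] 30.10734271580876
```

View pics/z8.png

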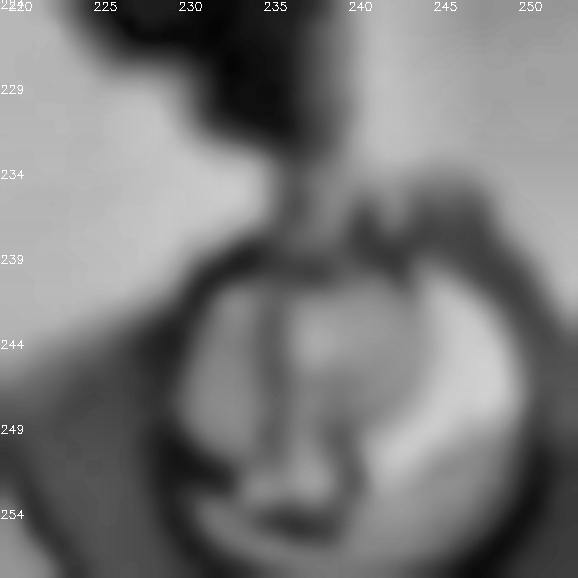

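The stop is felt: the last 0.4 mm raised the force while the TCP only moved 0.1 mm. The picture shows the ring (near arm at (237,254), far arm at (242,239)) down round the spindle. I'll release in small steps, watching the force.

drive_tool(moves=[[[0,0,0],0],[[0,0,0],0],[[0,0,0],0],[[0,0,0],0],[[0,0,0],0],[[0,0,0],0],[[0,0,0],0],[[0,0,0],0]], fingers=35)

```text
time: 17.57
tool_pos: [481.4, 209.0, 149.4]
tcp_rot: [180.0, -0.0, 20.0]
ft_force: [0.4, -0.5, 5.5]
finger_gap: 35.2
```

drive_tool(moves=[[[0,0,-0.3],0],[[0,0,-0.7],0],[[0,0,-0.7],0],[[0,0,-0.7],0],[[0,0,-0.7],0],[[0,0,-0.7],0],[[0,0,-0.7],0],[[0,0,-0.7],0]], fingers=37)

```text
time: 18.23
tool_pos: [481.5, 209.0, 148.9]
tcp_rot: [180.0, -0.0, 20.0]
ft_force: [0.4, 1.1, 6.8]
finger_gap: 37.2
```

drive_tool(moves=[[[0,0,-0.4],0],[[0,0,-0.8],0],[[0,0,-1],0],[[0,0,-1],0],[[0,0,-1],0],[[0,0,-1],0],[[0,0,-1],0],[[0,0,-1],0]], fingers=41)

```text
time: 18.9
tool_pos: [481.4, 209.0, 147.8]
tcp_rot: [180.0, -0.0, 20.0]
ft_force: [0.5, -0.5, 5.7]
finger_gap: 41.0
```

drive_tool(moves=[[[0,0,-0.4],0],[[0,0,-0.6],0],[[0,0,-0.6],0],[[0,0,-0.6],0],[[0,0,-0.6],0],[[0,0,-0.6],0],[[0,0,-0.6],0],[[0,0,-0.6],0]], fingers=44.5)

```text
time: 19.57
tool_pos: [481.1, 208.9, 146.8]
tcp_rot: [180.0, 0.0, 20.0]
ft_force: [-0.6, -0.8, 4.1]
finger_gap: 44.3
```

```bash
cat > zz.py <<'E'
import sys,subprocess
from h import *
k=sys.argv[1];s=load(f"scene{k}.npz");r=list(map(int,sys.argv[2:6]));f=560//max(r[2:])
im=cv2.resize(s["pixels"][r[1]:r[1]+r[3],r[0]:r[0]+r[2],::-1],None,fx=f,fy=f,interpolation=cv2.INTER_LANCZOS4)
im=cv2.createCLAHE(2,(3,3)).apply(cv2.cvtColor(im,cv2.COLOR_BGR2GRAY))
for i in range(0,r[2],5):cv2.putText(im,str(r[0]+i),(i*f+f//2,10),0,.4,255,1)
for i in range(0,r[3],5):cv2.putText(im,str(r[1]+i),(0,i*f+f//2),0,.4,255,1)
cv2.imwrite(f"pics/z{k}.png",im)
E
python3 look.py 9 205 165 65 100 180 165 65 60;python3 zz.py 9 220 224 34 34
```

```text
19.5667 [481.1497605  208.91765548 146.82335615] [1.79996153e+02 6.40171289e-03 2.00254975e+01] [-0.55179008 -0.80595342  4.06087932] [-0.09776019 -0.08500167  0.02069752] 44.278984808092964
```

View pics/z9.png

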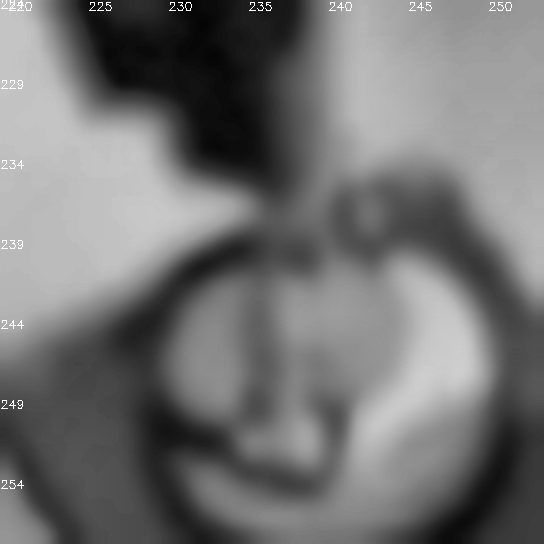

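drive_tool(moves=[[[0,0,0],0],[[0,0,0],0],[[0,0,0],0],[[0,0,0],0],[[0,0,0],0],[[0,0,0],0],[[0,0,0],0],[[0,0,0],0]], fingers=47.5)

```text
time: 20.33
tool_pos: [481.1, 209.0, 146.8]
tcp_rot: [-180.0, 0.0, 20.0]
ft_force: [0.1, -1.3, 2.8]
finger_gap: 47.4
```

```bash
python3 look.py 10 205 165 65 100 180 165 65 60;python3 zz.py 10 220 224 34 34
```

```text
20.3333 [481.09337645 208.95123446 146.79147055] [-1.79998905e+02  1.36269209e-02  2.00242776e+01] [ 0.14799574 -1.29188792  2.7793803 ] [-0.14651465 -0.01586778  0.04953938] 47.37228839934948
```

View pics/z10.png

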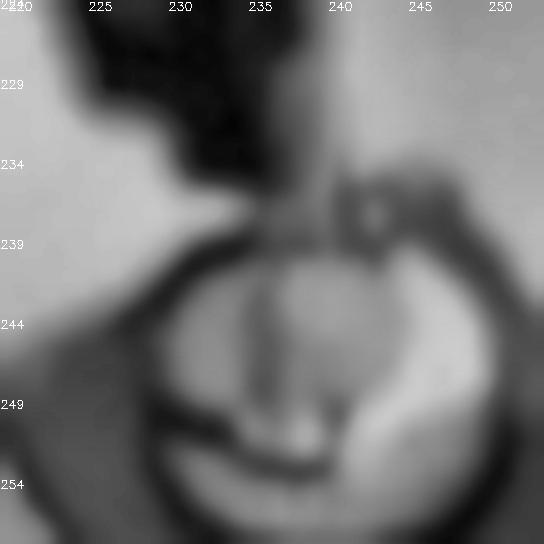

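drive_tool(moves=[[[0,0,0],0],[[0,0,0],0],[[0,0,0],0],[[0,0,0.5],0],[[0,0,1],0],[[0,0,1.5],0],[[0,0,2],0],[[0,0,2],0]], fingers=48)

```text
time: 21.1
tool_pos: [481.1, 209.0, 148.9]
tcp_rot: [-180.0, 0.0, 20.0]
ft_force: [0.2, -0.6, -1.4]
finger_gap: 47.9
```

drive_tool(moves=[[[0,0,0.5],0],[[0,0,1],0],[[0,0,1.5],0],[[0,0,2],0],[[0,0,3],0],[[0,0,4],0],[[0,0,4],0],[[0,0,4],0]])

```text
time: 21.77
tool_pos: [481.3, 209.0, 153.1]
tcp_rot: [-180.0, -0.0, 20.0]
ft_force: [-0.7, 0.4, -1.3]
finger_gap: 48.1
```

```bash
python3 look.py 11 205 165 65 100 180 165 65 60;python3 zz.py 11 220 224 34 34
```

```text
21.7667 [481.28781449 209.02905457 153.0597486 ] [-1.79998409e+02 -1.93040404e-02  2.00237392e+01] [-0.74849526  0.37246466 -1.33347979] [ 0.01802819 -0.00600933 -0.05409493] 48.06126654375549
```

View pics/z11.png

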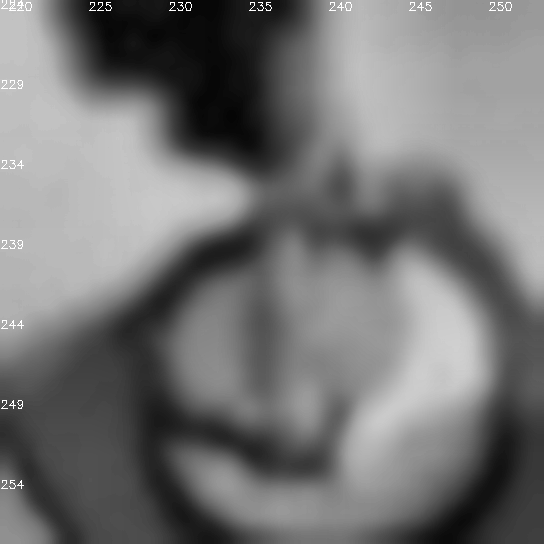

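The jaws are rising (far jaw now at (240,235)) while the ring stays down (near arm at (237,252)). I'll lift further.

drive_tool(moves=[[[0,0,2],0],[[0,0,5],0],[[0,0,10],0],[[0,0,16],0],[[0,0,24],0],[[0,0,32],0],[[0,0,38],0],[[0,0,40],0]])

```text
time: 22.53
tool_pos: [482.0, 209.2, 194.9]
tcp_rot: [180.0, -0.2, 20.0]
ft_force: [0.9, -0.3, -1.1]
finger_gap: 47.9
```

```bash
python3 look.py 12 205 165 65 100 180 165 65 60;python3 zz.py 12 215 212 46 46
```

```text
22.5333 [482.03438945 209.23211474 194.91721251] [ 1.79994624e+02 -1.52494798e-01  2.00237442e+01] [ 0.87211497 -0.30872665 -1.1390756 ] [-0.00939838 -0.0144009  -0.005212  ] 47.904657441755965
```

View pics/z12.png

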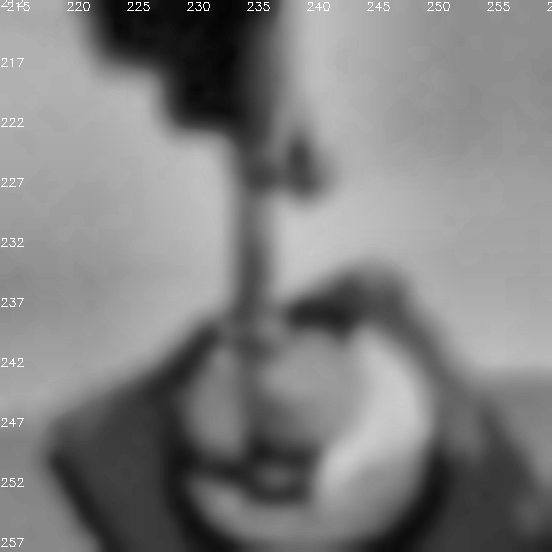

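View pics/v12.png

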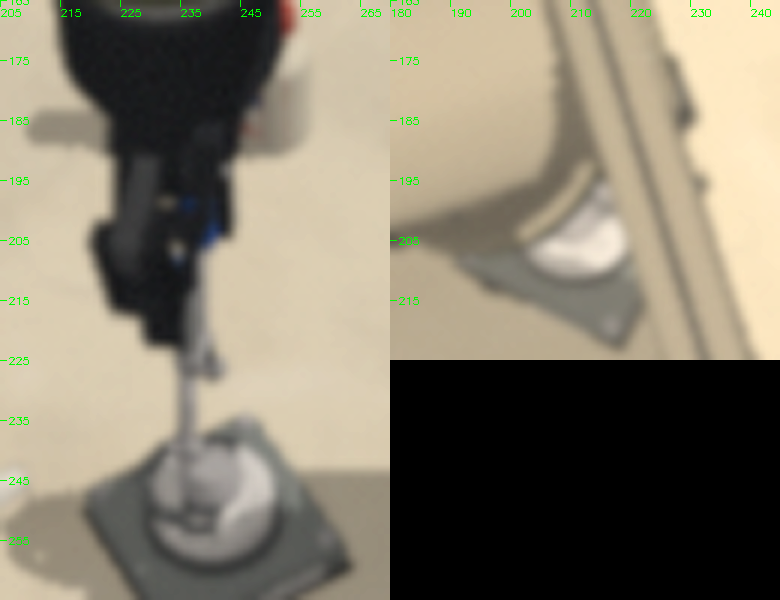

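The ring stays on the spindle ((225–241, 238–253) in the scene) and the pliers are free and upright. I'll look closer at the ring once the arm is away. Back to the stand.

drive_tool(moves=[[[0,0,8],0],[[0,0,20],0],[[0,-5,28],0],[[-1,-18,30],0],[[-2,-38,30],0],[[-3,-62,30],0],[[-4,-88,30],0],[[-5,-114,30],0]])

```text
time: 23.3
tool_pos: [475.8, 93.1, 223.2]
tcp_rot: [180.0, -0.0, 20.0]
ft_force: [0.2, 0.4, -1.9]
finger_gap: 48.0
```

drive_tool(moves=[[[0,-26,0],0],[[0,-52,0],0],[[-1,-78,0],0],[[-2,-104,0],0],[[-3,-130,0],0],[[-4,-156,0],0],[[-4,-182,0],0],[[-4,-206,0],0]])

```text
time: 23.97
tool_pos: [471.4, -113.4, 223.3]
tcp_rot: [180.0, -0.0, 20.0]
ft_force: [-0.3, 0.5, -0.7]
finger_gap: 48.0
```

drive_tool(moves=[[[0,-22,0],0],[[-1,-42,0],0],[[-2,-58,0],0],[[-2,-68,0],0],[[-2,-74,0],0],[[-2,-77,0],0],[[-2,-77,0],0],[[-2,-77,0],0]])

```text
time: 24.63
tool_pos: [470.2, -187.5, 222.9]
tcp_rot: [-180.0, -0.0, 20.0]
ft_force: [0.3, 1.1, -1.0]
finger_gap: 48.1
```

```bash
python3 look.py 13 270 65 65 100 335 165 60 60;cp top13.npz topx.npz; python3 - <<'E'
from h import *
s=load("scene13.npz")
c=crop(s,205,215,65,60,10,"");cv2.imwrite("pics/d13.png",c)
t=load("top13.npz");cv2.imwrite("pics/t13.png",crop(t,185,175,50,50,10,""))
E
```

```text
24.6333 [ 470.17088454 -187.52839191  222.88027683] [-1.79980101e+02 -1.13911735e-03  2.00442077e+01] [ 0.26021475  1.05042155 -0.96924572] [ 0.00999104 -0.03243679 -0.01148507] 48.13267128637153
```

View pics/v13.png

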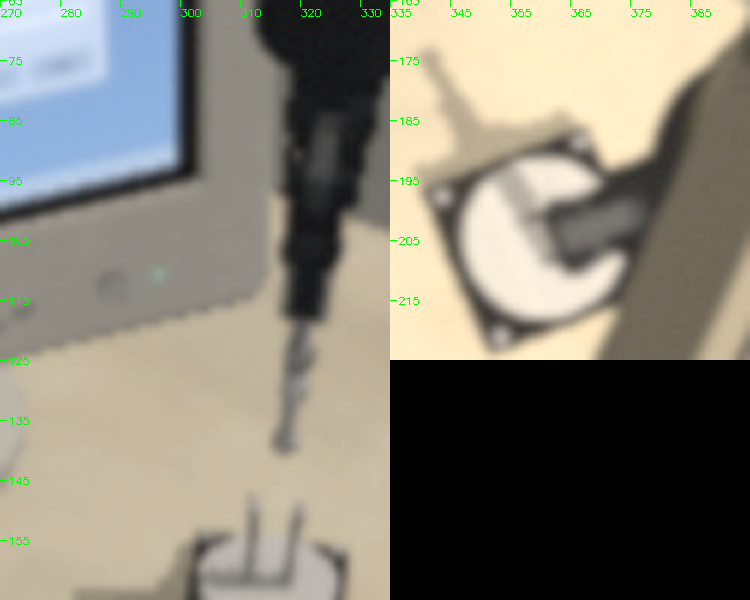

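View pics/d13.png

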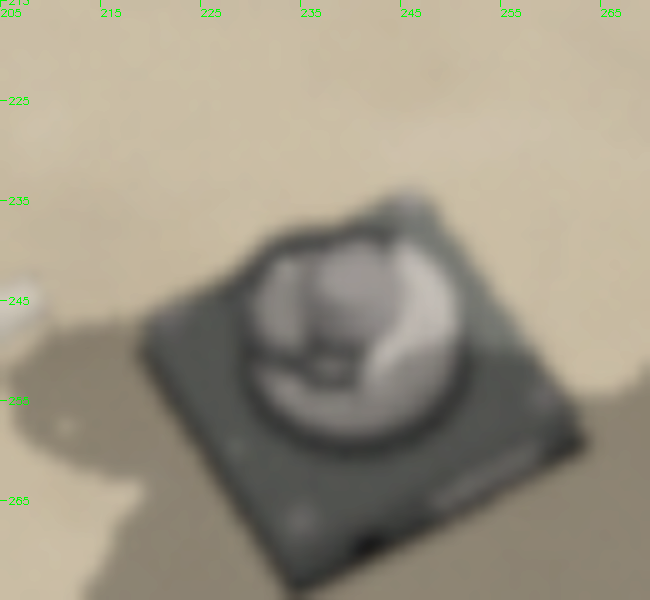

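View pics/t13.png

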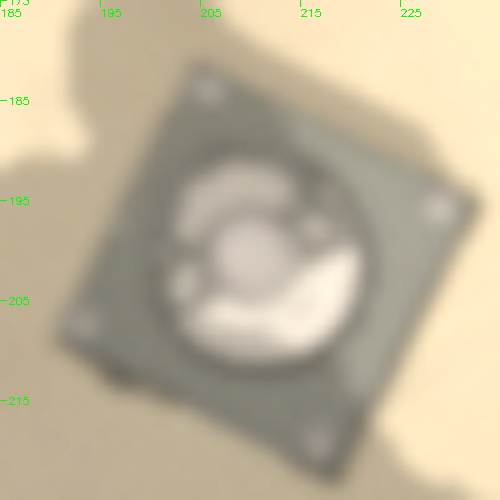

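Drive view: the ring's ears are at top (201.5,203) and (215.5,198), about 38 mm apart, so it is closed round the spindle. Now checking pliers alignment against the posts.

```bash
python3 - <<'E'
from h import *
s=load("scene13.npz")
w=np.radians(20);M=np.array([[np.cos(w),-np.sin(w),0],[np.sin(w),np.cos(w),0],[0,0,1]])
T=lambda L:np.array(L,float)@M.T+[470.2,-188,0]
print("pins",proj(s,T([(0,18,116),(0,-18,116),(0,18,113)])))
print("pivot",proj(s,T([(0,0,160.5)])))
print("posts",proj(s,T([(10,0,65),(-10,0,65),(10,0,16),(-10,0,16)])))
E
python3 zz.py 13 298 112 35 50
```

```text
pins [[317.39371525 140.42685779]
 [318.78675573 132.53892238]
 [317.28553758 141.22365441]]
pivot [[319.75732334 124.2517898 ]]
posts [[312.97791497 149.12331399]
 [319.65094407 150.01942319]
 [311.46769306 160.96145682]
 [317.93601637 161.86275564]]
```

View pics/z13.png

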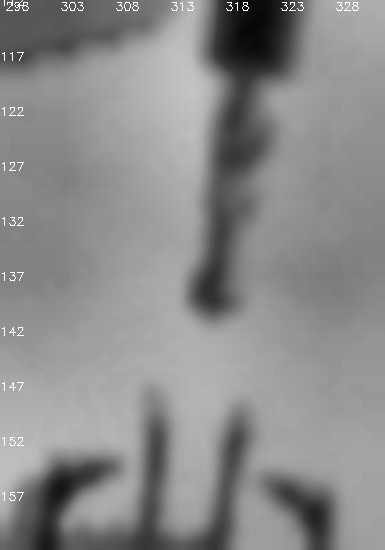

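drive_tool(moves=[[[0,0,-6],0],[[0,0,-16],0],[[0,0,-26],0],[[0,0,-34],0],[[0,0,-41],0],[[0,0,-46],0],[[0,0,-48],0],[[0,0,-48],0]])

```text
time: 25.4
tool_pos: [469.8, -187.9, 174.1]
tcp_rot: [-179.9, 0.0, 20.0]
ft_force: [0.2, 0.0, -1.4]
finger_gap: 48.0
```

drive_tool(moves=[[[0,0,-2],0],[[0,0,-5],0],[[0,0,-8],0],[[0,0,-11],0],[[0,0,-14],0],[[0,0,-16],0],[[0,0,-18],0],[[0,0,-18],0]])

```text
time: 26.07
tool_pos: [469.9, -187.9, 156.3]
tcp_rot: [-180.0, 0.0, 20.0]
ft_force: [0.1, -0.8, -1.0]
finger_gap: 48.1
```

```bash
python3 look.py 14 280 85 60 90 335 165 60 60;python3 zz.py 14 295 125 40 50
```

```text
26.0667 [ 469.91609607 -187.88022321  156.32263723] [-1.79964045e+02  3.04587471e-02  2.00220207e+01] [ 0.1417905  -0.76748083 -1.01826413] [-0.05509807 -0.02395474 -0.05099242] 48.09338725249371
```

View pics/z14.png

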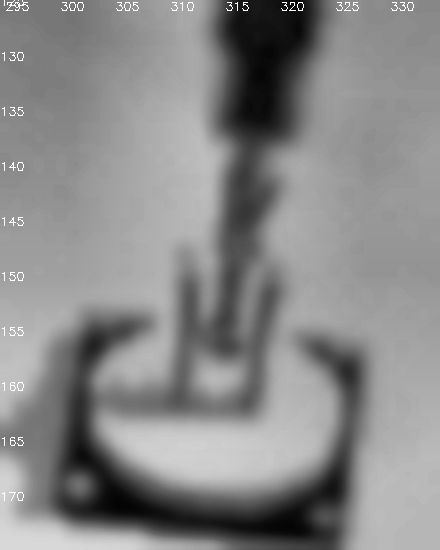

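The jaws (tip at (314,156)) are between the posts (310.5 and 317.5) with no contact force. Continuing down.

drive_tool(moves=[[[0,0,-2],0],[[0,0,-5],0],[[0,0,-8],0],[[0,0,-11],0],[[0,0,-14],0],[[0,0,-16],0],[[0,0,-18],0],[[0,0,-18],0]])

```text
time: 26.83
tool_pos: [469.9, -187.9, 138.3]
tcp_rot: [-180.0, 0.0, 20.0]
ft_force: [-1.2, 0.0, -1.3]
finger_gap: 47.8
```

drive_tool(moves=[[[0,0,-2],0],[[0,0,-4],0],[[0,0,-6],0],[[0,0,-8],0],[[0,0,-9],0],[[0,0,-10],0],[[0,0,-10],0],[[0,0,-10],0]])

```text
time: 27.5
tool_pos: [470.2, -188.0, 128.9]
tcp_rot: [-180.0, 0.0, 20.0]
ft_force: [-0.2, 0.1, -1.3]
finger_gap: 47.8
```

drive_tool(moves=[[[0,0,-1],0],[[0,0,-2],0],[[0,0,-3],0],[[0,0,-4],0],[[0,0,-4],0],[[0,0,-4],0],[[0,0,-4],0],[[0,0,-4],0]])

```text
time: 28.17
tool_pos: [470.2, -188.0, 124.9]
tcp_rot: [180.0, -0.0, 20.0]
ft_force: [-0.9, 0.8, -0.4]
finger_gap: 48.1
```

drive_tool(moves=[[[0,0,-0.5],0],[[0,0,-1],0],[[0,0,-1.5],0],[[0,0,-1.5],0],[[0,0,-1.5],0],[[0,0,-1.5],0],[[0,0,-1.5],0],[[0,0,-1.5],0]])

```text
time: 28.83
tool_pos: [470.2, -188.1, 123.4]
tcp_rot: [180.0, -0.0, 20.0]
ft_force: [0.9, 0.4, -1.9]
finger_gap: 48.2
```

drive_tool(moves=[[[0,0,-0.5],0],[[0,0,-1],0],[[0,0,-1.5],0],[[0,0,-1.5],0],[[0,0,-1.5],0],[[0,0,-1.5],0],[[0,0,-1.5],0],[[0,0,-1.5],0]])

```text
time: 29.5
tool_pos: [470.2, -188.0, 121.9]
tcp_rot: [-180.0, 0.0, 20.0]
ft_force: [0.0, 0.7, -1.1]
finger_gap: 48.0
```

drive_tool(moves=[[[0,0,-0.5],0],[[0,0,-1],0],[[0,0,-1.5],0],[[0,0,-1.5],0],[[0,0,-1.5],0],[[0,0,-1.5],0],[[0,0,-1.5],0],[[0,0,-1.5],0]])

```text
time: 30.17
tool_pos: [470.2, -188.1, 120.5]
tcp_rot: [180.0, -0.0, 20.0]
ft_force: [-0.0, 0.1, -0.6]
finger_gap: 48.0
```

```bash
python3 look.py 15 280 85 60 90 335 165 60 60;python3 zz.py 15 295 125 40 50; python3 - <<'E'
from bench import r
import numpy as np
print(r.sense()["ft_force"])
E
```

```text
30.1667 [ 470.22881316 -188.07255023  120.46224284] [ 1.79994140e+02 -3.47251596e-03  2.00234292e+01] [-0.03106465  0.08506526 -0.59417247] [-0.02324468 -0.02573424  0.0074298 ] 47.9944719040645
[ 0.60542254  0.44117278 -0.02254797]
```

View pics/z15.png

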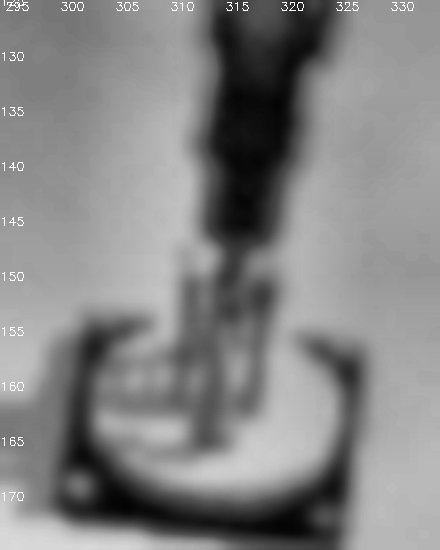

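drive_tool(moves=[[[0,0,-0.5],0],[[0,0,-1],0],[[0,0,-1],0],[[0,0,-1],0],[[0,0,-1],0],[[0,0,-1],0],[[0,0,-1],0],[[0,0,-1],0]])

```text
time: 30.93
tool_pos: [470.2, -188.1, 119.5]
tcp_rot: [180.0, -0.0, 20.0]
ft_force: [0.6, -0.9, 2.8]
finger_gap: 47.7
```

drive_tool(moves=[[[0,0,0],0],[[0,0,0],0],[[0,0,0],0],[[0,0,0],0],[[0,0,0],0],[[0,0,0],0],[[0,0,0],0],[[0,0,0],0]], fingers=51.5)

```text
time: 31.6
tool_pos: [470.1, -188.0, 119.3]
tcp_rot: [-180.0, 0.0, 20.0]
ft_force: [-0.4, -0.4, -1.2]
finger_gap: 51.9
```

drive_tool(moves=[[[0,0,0],0],[[0,0,0],0],[[0,0,0],0],[[0,0,0],0],[[0,0,0],0],[[0,0,0],0],[[0,0,0],0],[[0,0,0],0]], fingers=60)

```text
time: 32.27
tool_pos: [470.2, -188.1, 119.4]
tcp_rot: [180.0, -0.0, 20.0]
ft_force: [-0.2, -0.1, 0.2]
finger_gap: 59.8
```

drive_tool(moves=[[[0,0,0],0],[[0,0,0],0],[[0,0,0],0],[[0,0,0],0],[[0,0,0],0],[[0,0,0],0],[[0,0,0],0],[[0,0,0],0]], fingers=80)

```text
time: 32.93
tool_pos: [470.2, -188.0, 119.4]
tcp_rot: [180.0, -0.0, 20.0]
ft_force: [0.0, -0.2, 0.0]
finger_gap: 79.9
```

```bash
python3 look.py 16 280 85 60 90 335 165 60 60
```

```text
32.9333 [ 470.19525502 -188.04534056  119.39521057] [ 1.79998770e+02 -1.19345499e-03  2.00228139e+01] [ 0.00720203 -0.1818877   0.02217757] [-0.02527947 -0.01805507  0.0536595 ] 79.92033375322511
```

View pics/v16.png

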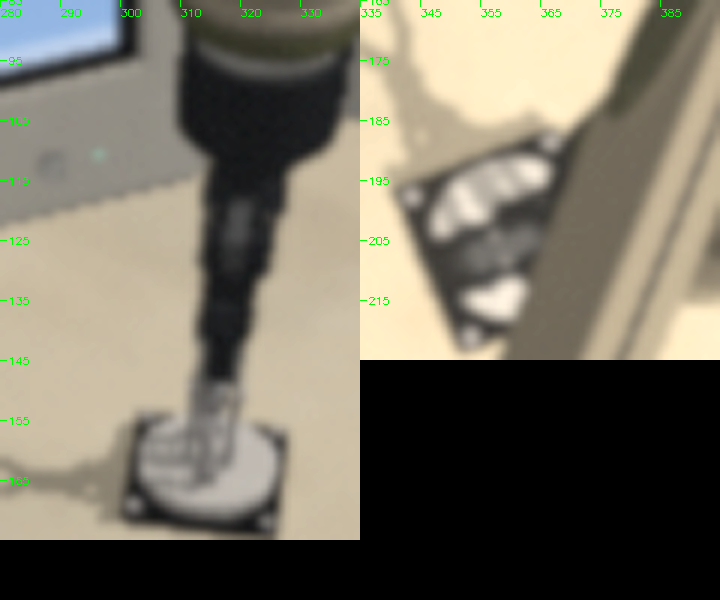

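The pliers are released and standing, with no force on the tool. Withdraw straight up, then away.

drive_tool(moves=[[[0,0,3],0],[[0,0,8],0],[[0,0,16],0],[[0,0,26],0],[[0,0,38],0],[[0,0,50],0],[[0,0,64],0],[[0,0,78],0]])

```text
time: 33.7
tool_pos: [470.4, -188.1, 199.4]
tcp_rot: [180.0, -0.0, 20.0]
ft_force: [0.3, -0.7, -0.4]
finger_gap: 79.8
```

drive_tool(moves=[[[0,0,14],0],[[0,0,30],0],[[0,0,46],0],[[-5,0,60],0],[[-20,0,70],0],[[-40,0,76],0],[[-60,-10,80],0],[[-75,-20,80],0]])

```text
time: 34.37
tool_pos: [394.7, -208.2, 280.2]
tcp_rot: [179.8, -0.1, 20.1]
ft_force: [0.5, -0.8, -0.2]
finger_gap: 80.0
```

drive_tool(moves=[[[-10,-20,0],0],[[-20,-40,0],0],[[-30,-65,0],0],[[-40,-90,0],0],[[-50,-115,0],0],[[-60,-135,0],0],[[-70,-150,0],0],[[-70,-150,0],0]])

```text
time: 35.03
tool_pos: [323.6, -360.5, 278.7]
tcp_rot: [179.9, 0.0, 19.9]
ft_force: [-0.3, 1.0, 0.7]
finger_gap: 80.1
```

```bash
python3 look.py 17 280 110 60 70 335 165 60 60; python3 - <<'E'
from h import *
s=load("scene17.npz");t=load("top17.npz")
cv2.imwrite("pics/d17.png",np.hstack([crop(s,215,225,40,45,10,""),crop(t,190,180,40,45,10,"")]))
a=load("top0.npz");cv2.imwrite("pics/full17.png",np.vstack([a["pixels"][140:240,100:400,::-1],t["pixels"][140:240,100:400,::-1]]).repeat(2,0).repeat(2,1))
E
```

```text
35.0333 [ 323.55253142 -360.5246543   278.71132947] [1.79894938e+02 4.32465680e-02 1.98622900e+01] [-0.29060083  0.96502226  0.71393136] [0.00241346 0.01655786 0.02160949] 80.1300689952423
```

View pics/v17.png

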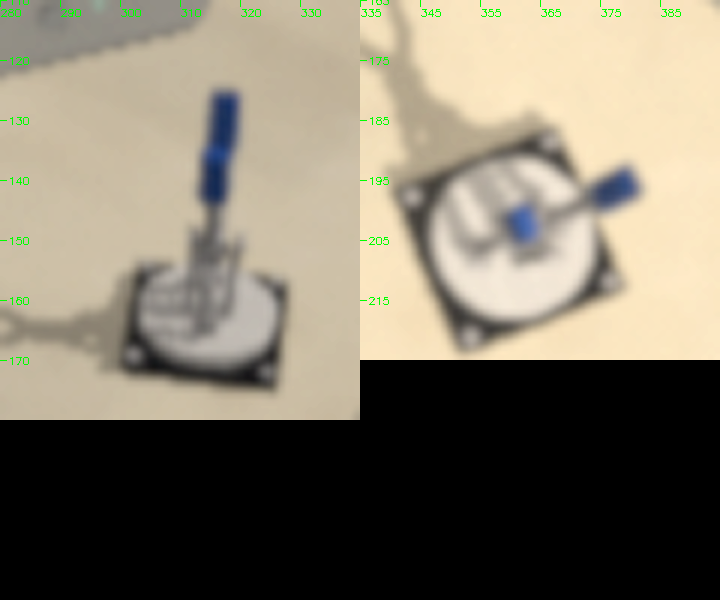

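View pics/d17.png

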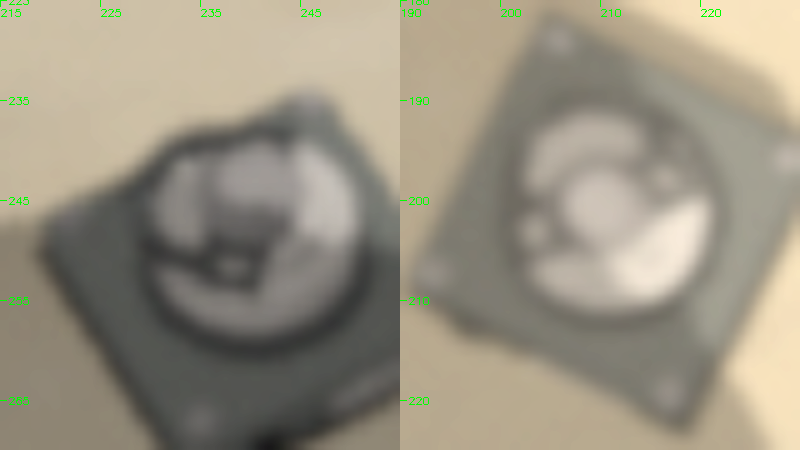

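View pics/full17.png

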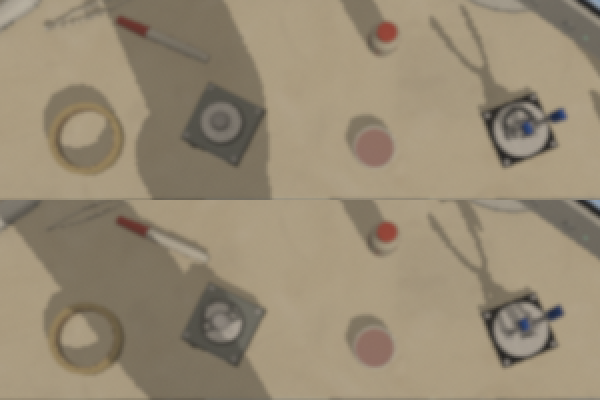

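```bash
python3 - <<'E'
from h import *
for k in("0","17"):
  for n,(x0,y0,w,h) in(("scene",(285,120,60,60)),("top",(330,175,60,50))):
    p=load(f"{n}{k}.npz");im=p["pixels"].astype(int);B=im[...,2]-im[...,0]
    m=np.zeros(B.shape,np.uint8);m[y0:y0+h,x0:x0+w]=(B[y0:y0+h,x0:x0+w]>25)
    q,l,st,ce=cv2.connectedComponentsWithStats(m)
    for i in range(1,q):
        if st[i,4]>3: print(k,n,st[i],ce[i].round(1))
t=load("top17.npz")
a=atz(t,(203.0,203.2),46);b=atz(t,(216.1,198),46);print(np.linalg.norm(a-b),(a+b)/2)
E
```

```text
0 scene [316 125   6  18  69] [318.1 133. ]
0 top [376 195   7   5  24] [379.3 197.2]
0 top [361 201   5   6  20] [363.4 203.8]
17 scene [314 126   5  17  54] [316.1 133.9]
17 top [375 194   6   5  18] [377.3 196.1]
17 top [360 199   5   6  21] [361.9 201.8]
36.3240463551772 [478.16988352 208.74993111  46.        ]
```

drive_tool(moves=[[[-5,-10,0],0],[[-10,-20,0],0],[[-10,-20,0],0],[[-10,-20,0],0],[[-10,-20,0],0],[[-10,-20,0],0],[[-10,-20,0],0],[[-10,-20,0],0]])

```text
time: 35.8
tool_pos: [315.4, -377.8, 277.4]
tcp_rot: [-180.0, -0.0, 20.0]
ft_force: [-0.9, -0.5, 0.7]
finger_gap: 80.1
```

```bash
python3 look.py 18 290 115 45 65 335 165 60 60; python3 - <<'E'
from h import *
for k in("18",):
  for n,(x0,y0,w,h) in(("scene",(285,120,60,60)),("top",(330,175,60,50))):
    p=load(f"{n}{k}.npz");im=p["pixels"].astype(int);B=im[...,2]-im[...,0]
    m=np.zeros(B.shape,np.uint8);m[y0:y0+h,x0:x0+w]=(B[y0:y0+h,x0:x0+w]>25)
    q,l,st,ce=cv2.connectedComponentsWithStats(m)
    for i in range(1,q):
        if st[i,4]>3: print(k,n,st[i],ce[i].round(1))
E
python3 zz.py 18 295 120 36 52
```

```text
35.8 [ 315.36360587 -377.79540563  277.40142659] [-1.79997514e+02 -3.53481834e-03  2.00471623e+01] [-0.87537063 -0.50214518  0.68837759] [-2.41987287e-05  7.02125237e-03 -1.19919002e-02] 80.09842891325216
18 scene [314 126   5  17  54] [316.1 133.9]
18 top [375 194   6   5  19] [377.5 196.1]
18 top [360 199   5   6  21] [361.9 201.8]
```

View pics/z18.png

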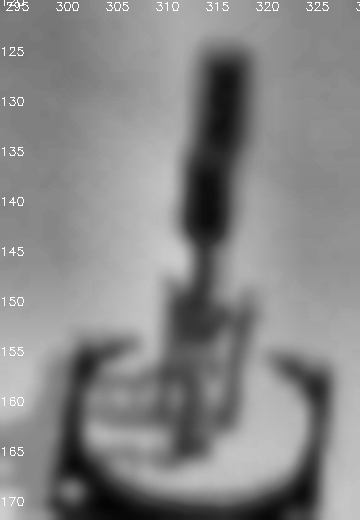

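```bash
python3 -c "
from bench import r
print(r.hand_in())"
```

```text
the job is handed in; nothing more can be done
None
```

The ring is on the spindle and closed into the groove, and the pliers are back in their stand between the posts. I handed the job in at about 36 s of the 67 s allowed.

**What I did:**
- I squeezed the pliers to their stop and carried the spread ring over the spindle.
- I pressed the pulley down about 5.5 mm, until the force rose suddenly and the arm stopped moving. I took that as the stop.
- The ring pressed with about 11 N net at most, under the 22 N limit.
- I then opened the handles in small steps to 48 mm and lifted the pliers free. The ring stayed down, and the force on the lift was only the weight of the pliers.
- I stood the pliers on the bed of the stand, let go and moved the arm clear.

**What the last checks showed:**
- **Ring:** in the top view its ears are about 36 mm apart, as for a closed ring, and centred on the spindle to within about 1 mm.
- **Loose objects:** the petri dish, reagent bottle and tape roll look unmoved when the before and after pictures are compared by eye.
- **Pliers:** they stand still between the posts, unchanged between two pictures 0.8 s apart.

**What disagreed:**
- **Pliers position:** the handles now sit roughly 5–6 mm from where they started. I read this as a lean of 2–3° against one post plus a small shift along the stand. I left it rather than risk nudging them.
- **Finger opening:** it read 30.7 mm at the full squeeze instead of 33 mm. I put that down to the pads flexing.

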